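Open the ratchet clamp on the glued jigsaw frame

ROBOT

A 7-joint arm with a two-finger parallel gripper is mounted at the origin on the work surface. World frame = base frame: x ahead of the robot, y to its left, z up, the work surface at z = 0. Lengths are in m, angles in rad, forces in N, time in s.
With the tool pointing down it reaches from about 0.4 to 0.9 m from the base axis. Payload 5.6 kg.
Tool frame: the origin (TCP) lies midway between the tips of the shut fingers; the grasp point (between the pads) lies 19 mm behind it (robot.pinch_z is the distance from the TCP to the grasp point, in m); z points along the fingers, y is the line along which they close (so a half turn about z gives the same grasp; the last joint's range is limited). The gripper opens to 92 mm and grips with 3 to 60 N. Pads are 20 mm wide; open, the fingers measure 128 mm over their backs; the gripper's body (75 mm by 189 mm) begins 69 mm behind the grasp point.
Start: joints at [-1.148, 0.468, -0.012, 1.603, 0.006, 1.071, -0.056], TCP at [0.292, 0.581, 0.215] pointing down, gripper open.
Joint ranges: [-2.53, 2.53], [-0.31, 2.02], [-1.57, 1.55], [0.28, 2.44], [-1.29, 4.43], [0.15, 1.84], [-2.92, 2.92]. Speed limits (rad/s): [2.57, 2.57, 3.14, 3.14, 3.14, 3.14, 3.14].

INTERFACE

Orientations are given as a unit quaternion [w, x, y, z].
In Python, from cell import robot, eyes, ticket gives the robot as it stands.
- The arm moves only by the shell command python3 -m pendant 'ROWS' [FORCE]. ROWS is JSON, one flat list of numbers, 5 for each row, row after row: the shift along the tool's x, y, z as a fraction of full scale, then the turn about the tool's z as a fraction of full scale, then the opening, from -1 (shut) to 1 (fully open). A call has 1 to 8 rows; each row is the pose to reach, as a shift and turn from the pose commanded when the call began, along the tool's axes at that moment; what a row does not reach only later rows make up. Full scale, the value 1, is 0.8 m for a shift and 30 degrees for a turn. A row lasts 1/8 s, in which the tool goes at most 62.5 mm and 10.7 degrees, less where a joint would pass 70% of its speed; a pose out of reach is approached as far as the arm can. A call with a number of a shift or a turn outside -1 to 1 is refused whole. A call with a gripper value outside its range is refused whole. The fingers move at their own pace and stop on an object; FORCE is the grip in N (left out, the last holds). Time passes only in rows, so rows that repeat a pose let the fingers close. It gives the time, the measured TCP pose, the force, the opening and the grip force at its end, in the units of the state.
- robot.state(): the state, without advancing time (a new reading comes with each control period).
- eyes.get_image(name): name is "side" or "top"; returns the picture (400x640x3 uint8, red, green, blue); there is no depth.
- eyes.camera_model(name): a dict with "fx", "fy", "cx", "cy" (pixels), "k1" (the pictures are not rectified: a ray, as slopes to the right and down, at radius r is drawn at 1 + k1 r^2 times it, then the intrinsics apply), "R" (3x3) and "t" (3): a world point X has camera coordinates R X + t. Camera axes: x right, y down, z forward; pixel columns grow to the right and rows downward; lengths in m; the calibration is good to about 2 mm. A picture is of the moment at which its call begins. camera_model takes no time and is no camera call.
- ticket.hand_in(): hands the job in; it is judged then, once.
The state is a dict: "t": time; "qpos": joint angles; "qd": joint speeds; "joint_efforts": joint torques, N m; "position": TCP position; "orientation": TCP orientation; "ft_force": force on the tool from outside, world axes, zero at the start; "ft_torque": the same for the moment, N m; "width": finger opening in m; "grip_force": force on a finger pad.
Only numpy, scipy, OpenCV 4.12 (cv2) and the standard library are available. Lean on these libraries where they do the work, as an engineer would, in place of code of your own. Each camera call takes 0.05 s, during which the arm holds its last target. There are 200 camera calls.

TASK

The glue on the framed jigsaw has set, so open the clamp: with the fingertips press down the thumb release on the sliding jaw and, keeping it pressed, push the jaw back along the toothed bar, away from the frame, all the way to the stop at the bar's end, then let go and move clear. Nothing is to be gripped or picked up: the frame stays lying on its bearers, and the loose pieces, glue, jar, brush and tub round about stay where they are.

Things in the scene. Friction and masses are not known exactly. Their poses are not given: they have to be found in the camera images.
- clamp: bench bar clamp screwed to a fixed plywood board (485 x 210 x 12 mm), at a new place and angle each time. Origin on the table surface under the bar's centre line; x axis along the bar from the fixed head to the end stop (the way the jaw opens), z up. Steel bar 9 mm wide, toothed top edge 40 to 43 mm above the table
- bar_head (a point): point on the bar's centre line at the face of the fixed head, clamp x = -182 mm, 40 mm above the table; the head is 44 mm wide and its top 95 mm above the table
- bar_end (a point): point on the bar's centre line at the face of the end stop, clamp x = +210 mm, 40 mm above the table; the stop is a steel foot 44 mm wide and 46 mm high
- jaw (a joint): how far the sliding jaw stands back along the bar, m: 0 about 1.5 mm off the frame (starts at 0.001 to 0.012), 0.125 at the end stop. Its pad face lies at clamp x = -20 mm + this. Release up: it moves only towards the frame, with up to 6 mm of play backwards. Release held down: it slides both ways against 3 N of friction and stays where it is left
- jaw_top (a point): centre of the top of the sliding jaw's upright head, over the bar, 95 mm above the table; the head is 44 mm wide across the bar and 26 mm thick along it, its pad face 13 mm from this point on the frame side
- release (a joint): angle of the thumb release, rad: rests at 0 to 0.13 (as its pawl happens to sit on the teeth), is clear of the teeth above 0.14 and meets its lower stop at 0.24; a spring returns it. Press to 0.2 or more, or on to the stop, and keep it there while pushing
- thumb_plate (a point): where to press the thumb release: top of its ribbed steel plate (36 mm wide, open at the sides) over the bar, 76 mm behind the pad face, 64 mm above the table at 0 rad. It rocks on a pin 41 mm nearer the head and 26 mm lower. The jaw's fixed heel, 75 mm high, its front 16 mm behind here, takes the push; 50 mm are free on the head side. 3 to 8 N press it down 8 mm at 0.2 rad, 10 at 0.24
- frame: dark wooden picture frame, 160 mm along the bar, 130 mm across, 14 mm thick, round a finished grey jigsaw; loose, 0.2 to 0.4 kg, lying over the bar on two bearer strips, underside 46 mm and top 60 mm above the table, between the fixed head and the sliding jaw; origin at the centre of its underside
- piece_a: a loose grey cardboard jigsaw piece, 61 x 32 mm over its knobs, 6 mm thick, lying on the gluing board beside the bar; origin at the centre of its underside
- piece_b: a second loose jigsaw piece like piece_a, lying on the board beside the bar, nearer the end stop
- piece_c: a third loose jigsaw piece like piece_a, lying on the board on the other side of the bar
- glue: white glue bottle standing on the table beside the board, 54 mm across, 150 mm tall; origin at the centre of its foot
- jar: amber glass jar with a steel lid standing on the table beside the board, 58 mm across, 75 mm tall; origin at the centre of its foot
- brush: glue brush with a wooden handle lying on the table on the other side of the board, 160 mm long, 20 mm high; origin under its middle
- tub: open grey plastic tub of jigsaw pieces, 110 x 80 x 40 mm, standing on the table near the board; origin at the centre of its underside
Not all that is in view belongs to the job. There is more than one size of the frame; the job needs the smallest.

How it is judged:
On the way, in this order (a step that is already met when the one before it is completed fails the run):
1. the thumb release is held down by the fingers, clear of the teeth, with the jaw still near the frame (value of joint release above 0.14 rad and value of joint jaw below 0.04 m and contact force between the fingers and clamp above 0.5 N), for 0.1 s.
2. the jaw has been pushed back to the end stop (within 10 mm) (value of joint jaw above 0.115 m), for 0.1 s.
At the end, for the whole second after the job is handed in: the jaw stands still within 10 mm of the end stop (joint jaw above 0.115), the thumb release has sprung back up (below 0.15 rad), and the frame lies at rest and flat on its bearers within 12 mm of where it was (value of joint jaw above 0.115 m and value of joint release below 0.15 rad and velocity of joint jaw between -0.01 and 0.01 m/s and distance of frame from where it was at the start of the episode below 0.012 m and angle between frame's own z axis and vertical below 0.05 rad and linear speed of frame below 0.01 m/s); the robot touches nothing.
It fails at once if the framed jigsaw is lifted or shifted by more than 15 mm (distance of frame from where it was at the start of the episode above 0.015 m).
It fails at once if one of the things round about is shifted or lifted by more than 20 mm (distance of any of piece_a, piece_b, piece_c, glue, jar, brush, tub from where it was at the start of the episode above 0.02 m).
It also fails if it takes over 35 s, if anything falls off the work surface, if the arm or the gripper's body presses on something with over 40 N, if the wrist force passes 120 N, or if a joint passes its speed limit or range.

## Working session

There is one attempt and no reset: what is moved stays moved. The work goes in short steps, Python scripts to look and compute and a shell command to move; the robot and the scene stay as the last step left them, time stands still between calls to the robot, and variables do not carry over. Pictures are saved under pics/ and viewed, at most 10 in all, crops included, and the job is handed in when it is done.

```bash
mkdir -p pics; cat > h.py <<'E'
import numpy as np, cv2
from cell import robot, eyes, ticket
def ray(cam,u,v):
    m=eyes.camera_model(cam)
    d=np.array([(u-m['cx'])/m['fx'],(v-m['cy'])/m['fy']]); s=d.copy()
    for _ in range(20): s=d/(1+m['k1']*(s@s))
    R=np.array(m['R']);t=np.array(m['t'])
    return -R.T@t, R.T@np.r_[s,1]
def atz(cam,u,v,z):
    o,d=ray(cam,u,v); return o+d*(z-o[2])/d[2]
def proj(cam,X):
    m=eyes.camera_model(cam); c=np.array(m['R'])@X+np.array(m['t']); s=c[:2]/c[2]; s=s*(1+m['k1']*(s@s))
    return s*[m['fx'],m['fy']]+[m['cx'],m['cy']]
E
python3 - <<'E'
from h import *
for n in('top','side'):
    cv2.imwrite(f'pics/{n}0.png',eyes.get_image(n)[:,:,::-1]); print(ray(n,320,200))
print(robot.state()['orientation'],robot.state()['position'])
E
```

```text
(array([ 0.41139095, -0.05088011,  0.96388237]), array([ 0.05227256, -0.01402709, -0.99865767]))
(array([0.41309391, 0.57745015, 0.79439125]), array([ 0.08020448, -0.65338708, -0.75281854]))
[-1.25072628e-04  2.30825087e-01  9.72994935e-01 -7.87017512e-04] [0.29176461 0.58026406 0.21372481]
```

View pics/top0.png

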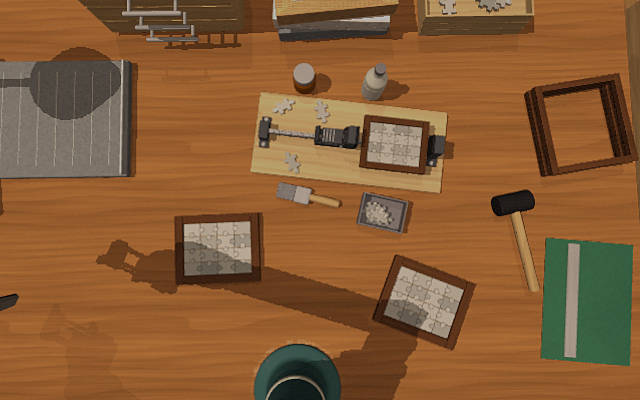

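View pics/side0.png

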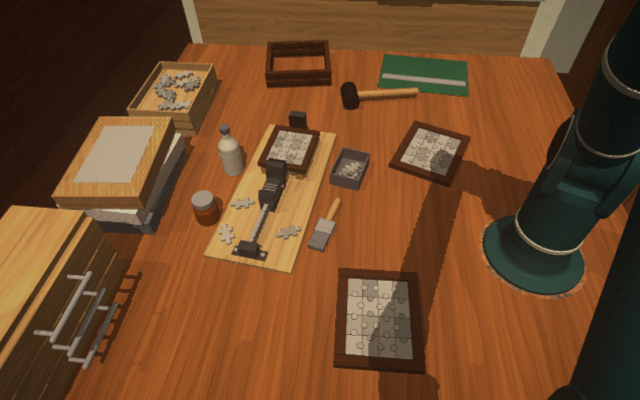

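The top view shows a single clamp on its board. The fixed head is near (437,148), the jaw near (350,137) and the end stop near (264,132). Three framed jigsaws could be taken for the target: (395,144) in the clamp, and (220,248) and (423,300) loose. The smallest is the clamped one, so I'll check it in a close crop.

```bash
python3 - <<'E'
import cv2,numpy as np
a=cv2.imread('pics/top0.png')[85:205,245:455]; b=cv2.imread('pics/side0.png')[100:275,200:345]
a=cv2.resize(a,None,fx=3.8,fy=3.8,interpolation=3)
cv2.imwrite('pics/c1.png',a); cv2.imwrite('pics/c2.png',cv2.resize(b,None,fx=3.4,fy=3.4,interpolation=3))
E
```

```text
(no output)
```

View pics/c1.png

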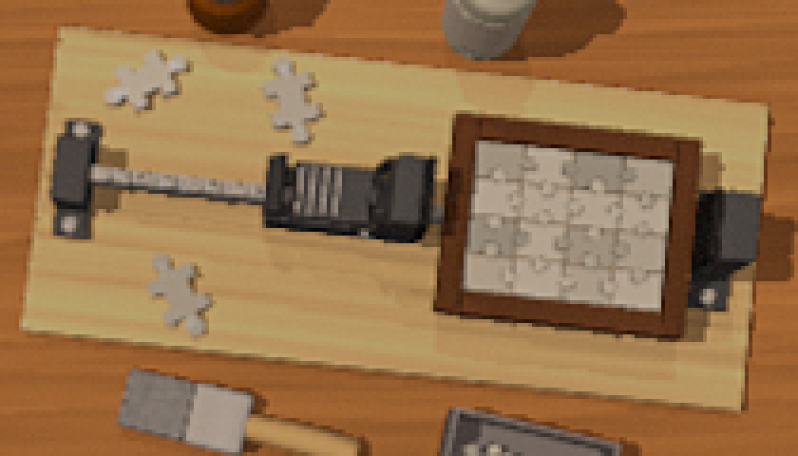

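View pics/c2.png

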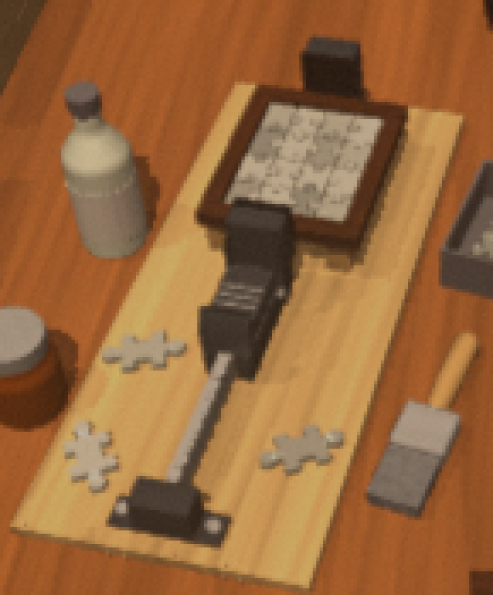

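The crop confirms it: fixed head at right (728,235), jaw head (405,195), ribbed plate (320,190), heel (276,190) and end stop (75,172). The pieces and other items are off the bar.

```bash
cat >> h.py <<'E'
def crop(x,y,z): return atz('top',245+x/3.8-.37,85+y/3.8-.37,z)
def R():
    w,x,y,z=robot.state()['orientation']
    from scipy.spatial.transform import Rotation as Ro
    return Ro.from_quat([x,y,z,w]).as_matrix()
E
python3 - <<'E'
from h import *
np.set_printoptions(precision=4,suppress=True)
c=[crop(*p,.012) for p in((60,28),(768,105),(743,410),(22,330))]
C=sum(c)/4; ax=(c[0]+c[3]-c[1]-c[2])/2
print('board c',C,'len',np.linalg.norm(ax),np.linalg.norm((c[0]+c[1]-c[2]-c[3])/2)); ax/=np.linalg.norm(ax); print('axis',ax,np.degrees(np.arctan2(ax[1],ax[0])))
b1=crop(95,174,.042);b2=crop(262,191,.042); print('bar',b1,b2)
a2=(b1-b2);a2/=np.linalg.norm(a2);print(a2)
pl=crop(320,190,.063); print('plate',pl)
jt=[crop(*p,.095) for p in((393,157),(435,158),(424,242),(383,234))]; print('jaw top',sum(jt)/4,jt)
st=crop(76,160,.046);print('stop',st)
n=np.array([-ax[1],ax[0],0])
for p in(b1,b2,pl,sum(jt)/4,st): print((p-C)@ax,(p-C)@n)
# side view plate
s=atz('side',200+238/3.4,100+290/3.4,.063);print('side plate',s)
print(R())
E
```

```text
board c [ 0.6088 -0.1418  0.012 ] len 0.4827722500573975 0.20742871945157415
axis [0.1256 0.9921 0.    ] 82.78187518547479
bar [0.6341 0.058  0.042 ] [ 0.6212 -0.0506  0.042 ]
[0.1174 0.9931 0.    ]
plate [ 0.6166 -0.0876  0.063 ]
jaw top [ 0.6037 -0.1407  0.095 ] [array([ 0.6291, -0.1316,  0.095 ]), array([ 0.6281, -0.1574,  0.095 ]), array([ 0.576 , -0.1494,  0.095 ]), array([ 0.5814, -0.1244,  0.095 ])]
stop [0.6425 0.0697 0.046 ]
0.20133245726611593 3.9852192524446e-05
0.09198814942165867 -0.000873552981577409
0.054751131954893346 -0.0008601617993898354
0.00043677055392358686 0.005250852295015723
0.214066308473243 -0.006834976355629613
side plate [ 0.6182 -0.093   0.063 ]
[[-0.8934  0.4492 -0.0006]
 [ 0.4492  0.8934 -0.0015]
 [-0.0001 -0.0016 -1.    ]]
```

```bash
python3 - <<'E'
from h import *
print('glue cap',atz('top',380,70,.15),'glue foot',atz('top',374,93,0),atz('side',233,172,0.0))
r=R(); tgt=np.array([.617,-.091,.215]); print((r.T@(tgt-robot.state()['position']))/.8)
E
```

```text
glue cap [ 0.73969045 -0.19981808  0.15      ] glue foot [ 0.73904259 -0.20996765  0.        ] [ 0.74662514 -0.19023028  0.        ]
[-7.40123784e-01 -5.67056028e-01 -6.04016970e-04]
```

```bash
python3 -m pendant '[-0.74,-0.567,0,1,-1, -0.74,-0.567,0,1,-1, -0.74,-0.567,0,1,-1, -0.74,-0.567,0,1,-1, -0.74,-0.567,0,1,-1, -0.74,-0.567,0,1,-1, -0.74,-0.567,0,1,-1, -0.74,-0.567,0,1,-1]' 40
python3 -m pendant '[0,0,0,1,-1, 0,0,0,1,-1, 0,0,0,1,-1, 0,0,0,1,-1, 0,0,0,1,-1]'
python3 - <<'E'
from h import *
r=R(); p=np.array(robot.state()['position']); print(p,'y axis deg',np.degrees(np.arctan2(r[1,1],r[0,1])))
print(r.T@(np.array([.617,-.091,.215])-p)/.8)
E
```

```text
t: 1.1
position: [0.5104, 0.1289, 0.2146]
orientation: [-0.0, 0.475, 0.88, 0.0]
ft_force: [1.4, -0.9, -0.1]
width: 0.0141
grip_force: 0.0
t: 1.72
position: [0.5098, 0.1309, 0.2144]
orientation: [-0.0, 0.685, 0.728, -0.0]
ft_force: [-0.1, 0.3, -0.8]
width: 0.0003
grip_force: 0.0
[0.50978363 0.13085186 0.21443388] y axis deg 3.4618476113747745
[-0.28490154  0.11703033 -0.00071492]
```

```bash
python3 -m pendant '[-0.285,0.117,0,0.356,-1, -0.285,0.117,0,0.356,-1, -0.285,0.117,0,0.356,-1, -0.285,0.117,0,0.356,-1, -0.285,0.117,0.1,0.356,-1, -0.285,0.117,0.1,0.356,-1, -0.285,0.117,0.1,0.356,-1]'
python3 - <<'E'
from h import *
r=R(); p=np.array(robot.state()['position']); print(p,r[:,0],'y axis deg',np.degrees(np.arctan2(r[1,1],r[0,1])))
ims=[]
for n in('side','top'):
    im=eyes.get_image(n)[:,:,::-1]; x,y=proj(n,p); print(n,x,y); x,y=int(x)-45,int(y)-55
    print(x,y); ims.append(cv2.resize(im[y:y+130,x:x+90],None,fx=4.4,fy=4.4,interpolation=3))
cv2.imwrite('pics/c3.png',np.hstack(ims))
E
```

```text
t: 2.6
position: [0.6158, -0.0903, 0.1337]
orientation: [-0.001, 0.75, 0.661, -0.001]
ft_force: [0.5, 0.4, 0.1]
width: 0.0003
grip_force: 0.0
[ 0.6158264  -0.09033278  0.13371595] [1.26226491e-01 9.92001430e-01 1.91663957e-04] y axis deg -7.2515588934358375
side 267.6300967718389 165.2843598722024
222 110
top 331.2363834632267 127.79013487629726
286 72
```

View pics/c3.png

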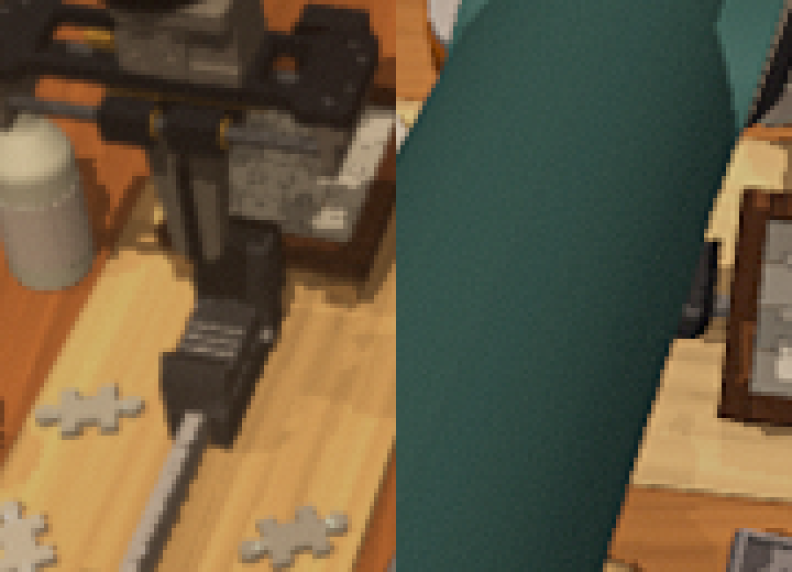

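The side crop shows the shut fingertips (205,255) hovering over the plate in front of the heel, in line with the bar. Next I lower and press.

```bash
python3 -m pendant '[0,0,0.075,0,-1, 0,0,0.075,0,-1, 0,0,0.085,0,-1, 0,0,0.085,0,-1]'; python3 -m pendant '[0,0,0.006,0,-1, 0,0,0.006,0,-1]';python3 -m pendant '[0,0,0.004,0,-1, 0,0,0.004,0,-1]'
```

```text
t: 3.2
position: [0.6178, -0.0914, 0.0685]
orientation: [0.001, 0.751, 0.66, 0.001]
ft_force: [0.2, 0.6, 0.3]
width: 0.0004
grip_force: 0.0
t: 3.45
position: [0.6178, -0.0915, 0.0629]
orientation: [0.001, 0.751, 0.66, 0.001]
ft_force: [1.0, 0.7, 3.6]
width: 0.0004
grip_force: 1.4
t: 3.7
position: [0.618, -0.0905, 0.0603]
orientation: [0.0, 0.751, 0.66, 0.001]
ft_force: [-0.9, 3.0, 9.6]
width: 0.0007
grip_force: 5.2
```

```bash
python3 -m pendant '[0,0,0.004,0,-1, 0,0,0.004,0,-1]';python3 -m pendant '[0,0,0.003,0,-1, 0,0,0.003,0,-1]'
```

```text
t: 3.95
position: [0.6181, -0.0905, 0.0584]
orientation: [0.0, 0.751, 0.66, 0.002]
ft_force: [-3.4, 3.5, 18.1]
width: 0.0002
grip_force: 9.0
t: 4.2
position: [0.6183, -0.0908, 0.0579]
orientation: [0.0, 0.751, 0.66, 0.002]
ft_force: [-7.8, 3.1, 31.9]
width: 0.0003
grip_force: 15.6
```

```bash
python3 -m pendant '[0.01,0,0,0,-1, 0.02,0,0,0,-1, 0.025,0,0,0,-1, 0.025,0,0,0,-1]'
```

```text
t: 4.7
position: [0.6206, -0.0732, 0.0579]
orientation: [0.001, 0.751, 0.66, 0.001]
ft_force: [-8.8, -0.0, 31.1]
width: 0.0002
grip_force: 14.7
```

```bash
python3 - <<'E'
from h import *
p=np.array(robot.state()['position'])
im=eyes.get_image('side')[:,:,::-1]; x,y=proj('side',p); print(x,y); x,y=int(x)-60,int(y)-60
a=cv2.imread('pics/side0.png')[y:y+110,x:x+90]
cv2.imwrite('pics/c4.png',cv2.resize(np.hstack([a,im[y:y+110,x:x+90]]),None,fx=4.4,fy=4.4,interpolation=3))
E
```

```text
267.7052560754654 192.5529203522828
```

View pics/c4.png

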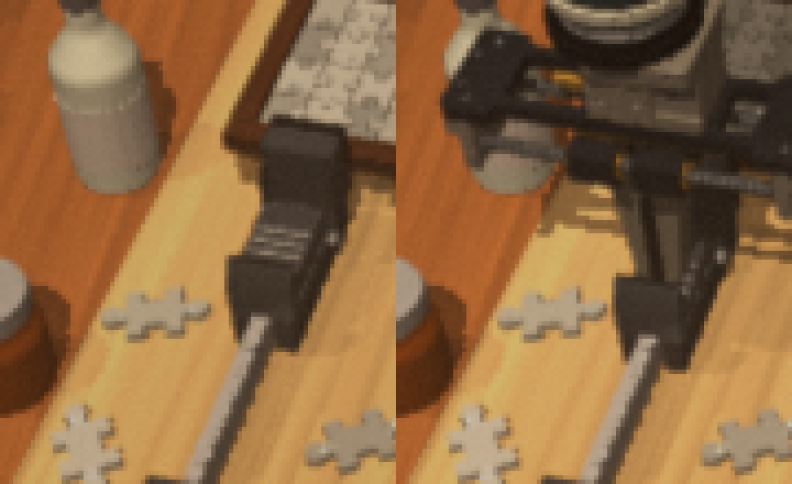

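The jaw heel moved from (290,350) to (284,368) in the crop. That is more than the play, so the release is clear and the jaw is sliding. I'll keep pushing.

```bash
python3 -m pendant '[0.015,0,0,0,-1, 0.03,0,0,0,-1, 0.045,0,0,0,-1, 0.06,0,0,0,-1, 0.075,0,0,0,-1, 0.075,0,0,0,-1]';  python3 -m pendant '[0.012,0,0,0,-1, 0.024,0,0,0,-1, 0.036,0,0,0,-1, 0.036,0,0,0,-1]'
```

```text
t: 5.5
position: [0.6285, -0.0117, 0.058]
orientation: [0.0, 0.751, 0.66, 0.002]
ft_force: [-8.2, 1.9, 31.3]
width: 0.0005
grip_force: 15.0
t: 6.0
position: [0.6322, 0.0167, 0.058]
orientation: [0.0, 0.751, 0.66, 0.002]
ft_force: [-8.2, 0.7, 30.0]
width: 0.0008
grip_force: 14.7
```

```bash
python3 -m pendant '[0.006,0,0,0,-1, 0.012,0,0,0,-1, 0.012,0,0,0,-1]';  python3 -m pendant '[0.006,0,0,0,-1, 0.012,0,0,0,-1, 0.012,0,0,0,-1]';python3 -m pendant '[0.006,0,0,0,-1, 0.012,0,0,0,-1, 0.012,0,0,0,-1]'
```

```text
t: 6.38
position: [0.6333, 0.0253, 0.058]
orientation: [0.001, 0.751, 0.66, 0.002]
ft_force: [-8.4, 0.1, 30.6]
width: 0.0003
grip_force: 14.5
t: 6.75
position: [0.6351, 0.0307, 0.0571]
orientation: [0.003, 0.752, 0.659, 0.0]
ft_force: [-4.2, -7.2, 21.9]
width: 0.0004
grip_force: 10.1
t: 7.12
position: [0.6361, 0.0394, 0.0556]
orientation: [0.003, 0.752, 0.659, -0.0]
ft_force: [-2.4, -8.9, 13.4]
width: 0.0004
grip_force: 8.3
```

```bash
python3 -m pendant '[0.006,0,0,0,-1, 0.012,0,0,0,-1, 0.012,0,0,0,-1]'; python3 - <<'E'
from h import *
im=eyes.get_image('side')[:,:,::-1]
cv2.imwrite('pics/c5.png',cv2.resize(im[160:270,200:345],None,fx=5,fy=5,interpolation=3))
E
```

```text
t: 7.5
position: [0.6361, 0.0397, 0.0557]
orientation: [0.006, 0.754, 0.657, -0.004]
ft_force: [-6.0, -24.0, 17.0]
width: 0.0003
grip_force: 15.1
```

View pics/c5.png

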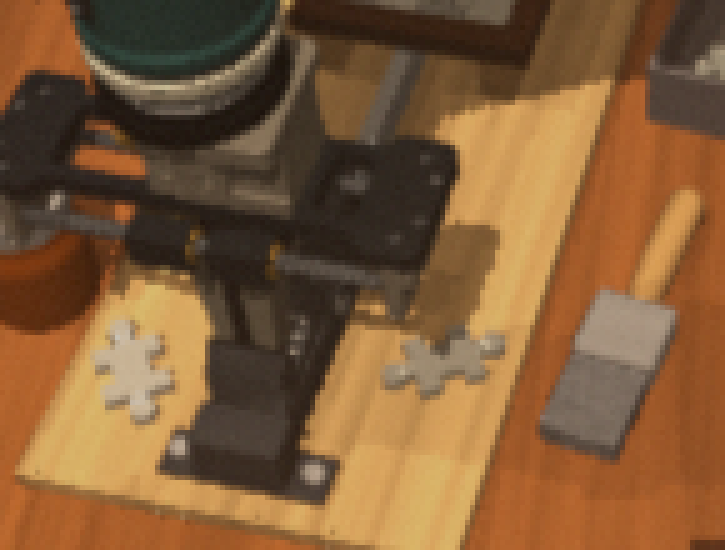

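The jaw heel butts against the end stop at (245,400), and the 24 N resistance confirms it. I'll ease off, lift and move clear.

```bash
python3 -m pendant '[-0.008,0,0,0,-1, -0.008,0,-0.01,0,-1, -0.01,0,-0.03,0,-1, -0.015,0,-0.06,0,-1, -0.02,0,-0.12,0,-1, -0.02,0,-0.19,0,-1, -0.02,0,-0.19,0,-1]'; python3 -m pendant '[0,-0.35,0,0,-1, 0,-0.35,0,0,-1, 0,-0.35,0,0,-1, 0,-0.35,0,0,-1, 0,-0.35,0,0,-1, 0,-0.35,0,0,-1, 0,-0.35,0,0,-1]'; python3 - <<'E'
from h import *
a=eyes.get_image('side')[100:275,200:345,::-1]; b=eyes.get_image('top')[85:205,245:455,::-1]
b=cv2.copyMakeBorder(b,0,55,0,0,0)
cv2.imwrite('pics/c6.png',cv2.resize(np.hstack([a,b]),None,fx=2.2,fy=2.2,interpolation=3))
E
```

```text
t: 8.43
position: [0.6361, 0.0382, 0.2099]
orientation: [0.002, 0.751, 0.66, 0.004]
ft_force: [-1.5, -0.2, -0.4]
width: 0.0005
grip_force: 0.0
t: 9.3
position: [0.3567, 0.0746, 0.2051]
orientation: [0.0, 0.751, 0.66, 0.0]
ft_force: [0.1, 0.4, -0.2]
width: 0.0001
grip_force: 0.0
```

View pics/c6.png

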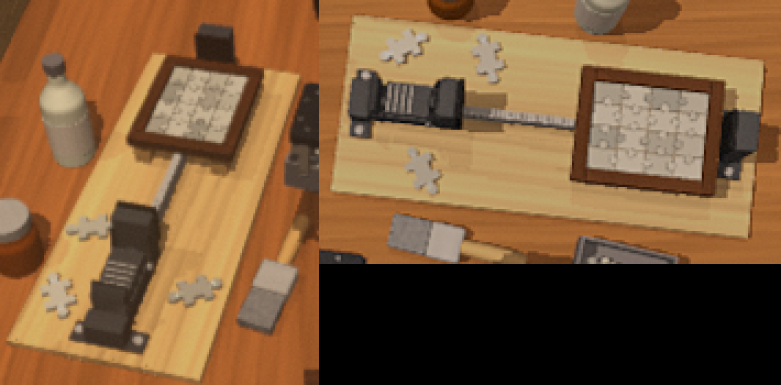

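The jaw stands at the end stop with the plate up, and the frame, pieces, bottle, jar, brush and tub look unmoved. One numerical check before handing in.

```bash
python3 - <<'E'
from h import *
a=crop(408.75,197.75,.095); b=atz('top',304.3,131.8,.095); print(np.linalg.norm(b-a))
A=cv2.imread('pics/top0.png')[85:205,245:455,::-1].astype(int); B=eyes.get_image('top')[85:205,245:455].astype(int)
d=abs(A-B).sum(2)>90
print('frame diff',d[28:90,117:185].mean())
E
```

```text
0.1123485096911703
frame diff 0.0026091081593927895
```

```bash
python3 - <<'E'
from h import *
b=np.mean([atz('top',245+(x-319)/2.2,85+y/2.2,.095) for x,y in((436,78),(464,78),(461,128),(433,126))],0)
ax=np.array([.1256,.9921,0]); e=crop(97,174,.043); print('j by stop',.125+.092-(e-b)@ax)
pad=np.mean([crop(435,158,.095),crop(424,242,.095)],0)
f=crop(444,210,.060); print('gap0',(pad-f)@ax)
B=eyes.get_image('top')[100:165,248:312,::-1]; cv2.imwrite('pics/c7.png',cv2.resize(B,None,fx=9,fy=9,interpolation=3))
E
```

```text
j by stop 0.13095606813996186
gap0 0.013001065982201512
```

View pics/c7.png

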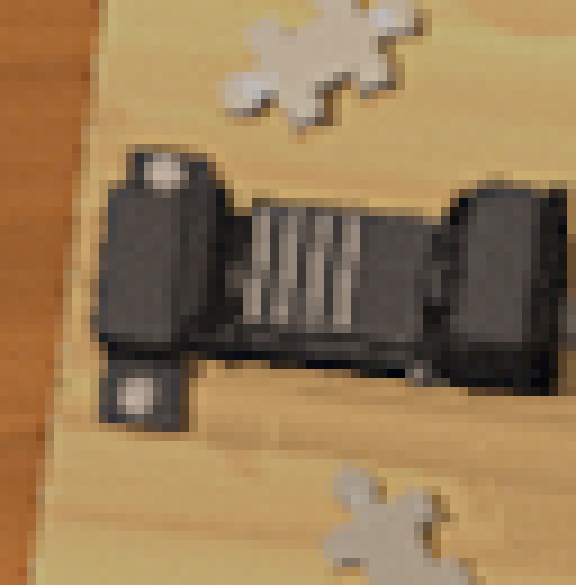

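The close crop shows the heel hard against the end stop at (185,270) with no gap. Initial position (about 11 mm) plus travel (112 mm) gives about 0.123, so I'm handing in.

```bash
python3 -c "
from cell import ticket
print(ticket.hand_in())"
```

```text
the job is handed in; nothing more can be done
None
```

The clamp is open and the job is handed in, though no verdict came back: the jaw stands at the end stop (about 0.123 m by camera), the release looks sprung back up, the frame and loose items appear unmoved, and the arm is clear.

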